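# Shut and lock the glass-offcut box

## Task

Slide the clear lid of the green glass-offcut box fully shut and lock it with the push-push lock at its end: each full press of the rubber boot clicks the hidden bolt from up to down or from down to up, and the boot looks the same either way. The bolt may start down, and the lid must not be forced against it, so work by feel. When it is locked, pull the lid gently in its opening direction until you feel the bolt hold it, then let go and leave it shut, disturbing nothing else.

Things in the scene. Friction and masses are not known exactly. Their poses are not given: they have to be found in the camera images.
- shardbox: Fixed green steel box of broken mirror and tile, open on top, 150 mm (x) by 240 mm (y) by 60 mm high; the lid's edge guides rise to 72 mm. Origin: centre of its underside, on the bench; z up. The lid slides along its y: towards +y it shuts, towards -y it opens. The lock stands at the +y end.
- lid (a joint): How far the lid is open, m: 0 fully shut (a firm stop, not made by the lock), 0.11 fully open. About 1.5 N of friction; stays where left. Bolt up: it moves freely. Bolt down, lid open: the tongue meets the bolt, the lid stops at 0.020 and cannot shut. Bolt down, lid shut: locked, with 4 mm of play (stops at about 0.004 when pulled). Over 18 N against the bolt is forcing it.
- lid_grip (a point): Centre of the red grip bar on the lid, half-way up, moving with the lid: 60 mm long along the box's x, 18 mm thick along the box's y (the way to pinch it), 30 mm tall, 67 to 97 mm above the bench. With the lid shut it lies at y = -30 mm in the box's frame. The lid is a clear plate, 5 mm thick, top face 67 mm above the bench.
- lock: Fixed dark steel lock housing, 60 mm (x) by 70 mm (y), 95 mm high, plus a 4 mm collar (42 mm across) round the boot; origin: centre of its underside, on the bench, at y = +160 mm in the box's frame, axes as the box's. The push-push bolt is hidden inside. Never press it with more than 30 N.
- boot_top (a point): Centre of the top of the round rubber boot (30 mm across, red disc on top) at rest, 125 mm above the bench. Pressed straight down; it always springs back to here. Felt from above: bolt UP, it gives 1 mm at under 1 N, then meets about 3 N; bolt DOWN, it sinks about 6 mm at under 1 N, then meets about 4 N. Firm bottom stop 14.5 mm down, reached at 6 to 8 N.
- tongue (a point): Centre of the cross-bar at the +y end of the lid's slotted steel tongue, 30 mm (x) by 10 mm (y) by 6 mm thick, top face 67 mm above the bench; it runs into the lock. Clicking: only a press of the boot to within 1 mm of its bottom stop, then let up, changes the bolt over, once per press. With the lid 0.004 to 0.020 open the bolt would land on this bar and cannot go down.
- glue: Bystander: yellow glue bottle with a red cap, 44 mm across, 130 mm tall, loose; origin centre of its underside.
- grout: Bystander: clear jar with a white lid, 64 mm across, 90 mm tall, loose; origin centre of its underside.
- waterpot: Bystander: blue cup, 68 mm across, 85 mm tall, loose; origin centre of its underside.
- clamp: Bystander: steel bar clamp with a red handle lying flat, about 75 by 240 mm and 24 mm high, loose; origin in the middle of its 200 mm bar (bar along its y), on the bench.

How it is judged:
By the outcome, as a careful person would: the job done as asked, in the order asked, and still so for the second after the job is handed in, with the robot touching nothing.
It also fails if it takes over 72 s, if anything falls off the work surface, if the arm or the gripper's body presses on something with over 40 N, if the wrist force passes 120 N, or if a joint passes its speed limit or range.

## Robot

A 7-joint arm with a two-finger parallel gripper is mounted at the origin on the work surface. World frame = base frame: x ahead of the robot, y to its left, z up, the work surface at z = 0. Lengths are in m, angles in rad, forces in N, time in s.
With the tool pointing down it reaches from about 0.4 to 0.85 m from the base axis. Payload 10.4 kg.
Tool frame: the origin (TCP) lies between the finger pads; the fingertips stand 8 mm ahead of it and the grasp point (between the pads) lies 11 mm behind it; z points along the fingers, x is the direction in which the jaws open and shut, and the axes are right-handed (so a half turn about z gives the same grasp; the last joint's range is limited). The gripper opens to 87 mm and grips with 3 to 60 N. Pads are 19 mm wide; open, the fingers measure 117 mm over their backs; the gripper's body (75 mm by 190 mm) begins 51 mm behind the grasp point.
Start: joints at [1.207, 0.332, -0.065, 1.46, 0.022, 1.35, -0.088], TCP at [0.209, -0.589, 0.207] pointing down, gripper open.
Joint ranges: [-2.6, 2.6], [-0.5, 2.12], [-1.47, 1.34], [0.16, 2.42], [-1.27, 4.41], [0.06, 2.06], [-2.6, 2.6]. Speed limits (rad/s): [2.22, 2.22, 2.79, 2.79, 3.14, 3.14, 3.14].

## Interface

Orientations are given as a unit quaternion [x, y, z, w].
In Python, from bench import r, viewer gives the robot as it stands.
- The arm moves only by the tool apply_moves, never from a script. Its argument "increments" is a list of rows, each an object with "grip": the closure in counts, from 0 (fully open) to 255 (shut); "xyz": the shift along the tool's x, y, z in mm, a list of three; "rotation": the turn, a rotation vector about the tool's x, y, z in degrees, a list of three. A call has 1 to 5 rows; each row is the pose to reach, as a shift and turn from the pose measured when the call began, along the tool's axes at that moment; what a row does not reach only later rows make up. A row lasts 1/8 s, in which the tool goes at most 62.5 mm and 10.7 degrees, less where a joint would pass 70% of its speed; a pose out of reach is approached as far as the arm can. A call with a gripper value outside its range is refused whole. The fingers move at their own pace and stop on an object; "squeeze" is the grip in N (left out, the last holds). Time passes only in rows, so rows that repeat a pose let the fingers close. It gives the time, the measured TCP pose, the force and the opening at its end, in the units of the state.
- r.read_state(): the state, without advancing time (a new reading comes with each control period).
- viewer.camera(name): name is "scene" or "top" or "wrist"; returns a dict with "img" (400x640x3 uint8, blue, green, red), "range_z" (400x640 float32, m along the optical axis (not along the pixel's ray), 0 where there is no reading), "vertical_fov" (degrees; the focal length in pixels is half the picture's height over the tangent of half this angle, whatever the lens; pixels are square), "cx", "cy" (the principal point, pixels), "D" ([k1, k2, p1, p2, k3] as OpenCV has them; the pictures are not rectified), "rvec" (rotation vector, rad) and "tvec" (3), from world to camera coordinates, as OpenCV has them. Camera axes: x right, y down, z forward; pixel columns grow to the right and rows downward; lengths in m; the calibration is good to about 2 mm. A picture is of the moment at which its call begins.
- r.close_job(): hands the job in, once; it reports no verdict.
The state is a dict: "time": time; "joint_positions": joint angles; "joint_vel": joint speeds; "joint_torque": joint torques, N m; "ee_pos": TCP position; "eef_rot": TCP orientation; "ft_force": force on the tool from outside, world axes, zero at the start; "torque": the same for the moment, N m; "width": finger opening in m.
Only numpy, scipy, OpenCV 4.12 (cv2) and the standard library are available. Lean on these libraries where they do the work, as an engineer would, in place of code of your own. Each camera call takes 0.05 s, during which the arm holds its last target.

## Working session

There is one attempt and no reset: what is moved stays moved. The work goes in short steps, Python scripts to look and compute and a tool call to move; the robot and the scene stay as the last step left them, time stands still between calls to the robot, and variables do not carry over. Pictures are saved under pics/ and viewed, and the job is handed in when it is done.

Besides the shell and the picture viewer there is one more tool, called after ">>>" as name([rows], argument=value, ...), one row to a line, values as JSON. apply_moves: Moves the arm, as the interface text tells. Its arguments: {"type":"object","properties":{"increments":{"type":"array","items":{"type":"object","properties":{"grip":{"type":"number"},"xyz":{"type":"array","items":{"type":"number"}},"rotation":{"type":"array","items":{"type":"number"}}}}},"squeeze":{"type":"number"}},"required":["increments"]}

```bash
mkdir -p pics; ls; python3 - <<'E'
from bench import r, viewer
import cv2,numpy as np
print(r.read_state())
for n in ["scene","top","wrist"]:
    c=viewer.camera(n); cv2.imwrite(f"pics/{n}0.png",c["img"])
    print(n,c["vertical_fov"],c["cx"],c["cy"],c["D"],c["rvec"],c["tvec"])
E
```

```text
pics
{'time': 0.0, 'joint_positions': array([ 1.20738177,  0.33288595, -0.0647021 ,  1.46093084,  0.02157435,
        1.34992835, -0.08851542]), 'joint_vel': array([ 8.53787421e-04, -9.12564961e-05,  5.50108579e-05, -4.84456223e-05,
        9.85312907e-04, -6.10217530e-04,  3.87088775e-04]), 'joint_torque': array([-3.76840708e-04, -6.23252892e+01,  2.43697374e-02, -3.89902818e+01,
       -6.12728647e-02,  3.96821124e-02,  1.45487384e-04]), 'ee_pos': array([ 0.20877236, -0.58865743,  0.20635018]), 'eef_rot': array([ 8.16778978e-01, -5.76950232e-01, -6.07564616e-04, -4.03060636e-04]), 'ft_force': array([-0.62732576,  0.22316499, -0.14657676]), 'torque': array([-0.00218614,  0.01247533,  0.00889633]), 'width': 0.08723963084393532}
scene 50.59155098723134 316.2438062225908 194.77504811506742 [-0.0799136  0.         0.         0.         0.       ] [ 1.99045049  1.1132073  -0.56455189] [-0.31501494 -0.20580201  1.12619274]
top 56.565813142343586 315.3953161296281 195.92672977458 [-0.02391991  0.          0.          0.          0.        ] [ 2.17669012 -2.15467247  0.21004893] [-0.0068574  0.6119835  0.6665772]
wrist 68.6402583368435 317.970471826708 193.45103413929297 [-0.04058122  0.          0.          0.          0.        ] [-2.38131962  1.68239434  0.22874807] [-0.62364042 -0.03100134  0.39090654]
```

View pics/scene0.png

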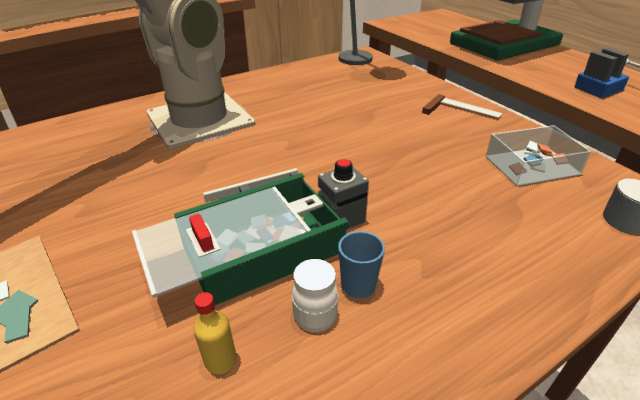

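View pics/top0.png

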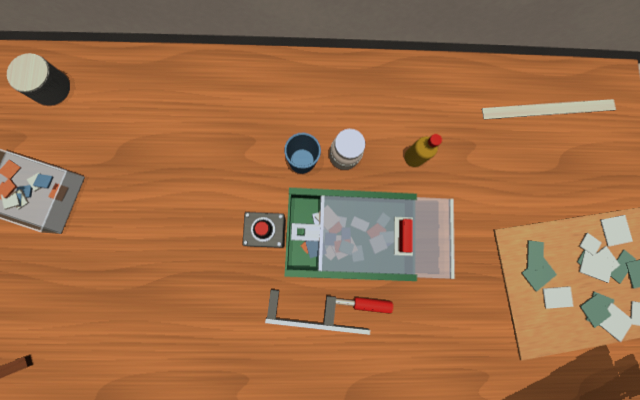

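View pics/wrist0.png

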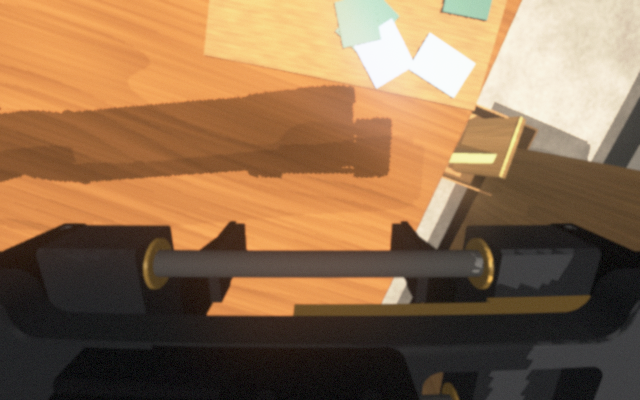

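The scene view shows the box, the lock and the bystanders. In the top view the boot's red disc is at about (262,229), the grip at (406,236), the box between columns 287 and 416, the cup at (302,152), the jar at (349,147), the glue at (425,150) and the clamp at (330,315). The wrist view shows only bare bench and the board.

```bash
cat > h.py <<'E'
from bench import r, viewer
import cv2,numpy as np
from scipy.spatial.transform import Rotation as R
def cam(n):
    c=viewer.camera(n); f=200/np.tan(np.radians(c["vertical_fov"])/2)
    c["K"]=np.array([[f,0,c["cx"]],[0,f,c["cy"]],[0,0,1]]); c["R"]=cv2.Rodrigues(np.array(c["rvec"]))[0]; return c
def ray(c,uv):
    p=cv2.undistortPoints(np.array(uv,float).reshape(-1,1,2),c["K"],np.array(c["D"]))[:,0]
    d=np.c_[p,np.ones(len(p))]@c["R"]; o=-c["R"].T@np.array(c["tvec"]).ravel(); return o,d
def plane(c,uv,z):
    o,d=ray(c,uv); return o+d*((z-o[2])/d[:,2])[:,None]
def blobs(c,lo,hi,amin=20):
    h=cv2.cvtColor(c["img"],cv2.COLOR_BGR2HSV); m=cv2.inRange(h,lo,hi)
    if lo[0]==0: m|=cv2.inRange(h,(172,lo[1],lo[2]),(180,255,255))
    n,l,s,ce=cv2.connectedComponentsWithStats(m)
    return m,l,[(i,s[i],ce[i]) for i in range(1,n) if s[i][4]>=amin]
E
python3 - <<'E'
from h import *
for n in ["top","scene"]:
    c=cam(n)
    m,l,b=blobs(c,(0,180,110),(4,255,255))
    for i,s,ce in b:
        print(n,s,ce, plane(c,[ce],.125)[0],plane(c,[ce],.097)[0], "range",c["range_z"][int(ce[1]),int(ce[0])])
    if n=="top":
        m,l,b=blobs(c,(60,80,20),(95,255,140),100)
        for i,s,ce in b: print("green",s,ce)
        cr=cv2.resize(c["img"][170:340,230:470],None,fx=3.3,fy=3.3,interpolation=cv2.INTER_CUBIC); cv2.imwrite("pics/topc.png",cr)
    else: cv2.imwrite("pics/scc.png",cv2.resize(c["img"][140:310,130:400],None,fx=2.9,fy=2.9,interpolation=cv2.INTER_CUBIC))
E
```

```text
top [430 134  12  12 102] [435.47058824 139.30392157] [ 0.70441722 -0.209143    0.125     ] [ 0.71326702 -0.21994739  0.097     ] range 0.6515614
top [402 220  10  32 290] [406.90344828 235.66551724] [ 0.53422186 -0.15261652  0.125     ] [ 0.53543111 -0.16088327  0.097     ] range 0.6555628
top [255 222  13  13 132] [261.06060606 227.65909091] [0.54545113 0.09330206 0.125     ] [0.5471645  0.09607529 0.097     ] range 0.61945814
top [354 298  39  15 440] [373.16818182 305.08863636] [ 0.4201382  -0.09322764  0.125     ] [ 0.41622592 -0.09882825  0.097     ] range 0.7068888
green [ 285  188  131   93 2940] [324.39931973 233.62789116]
scene [337 159  13   8  74] [343.24324324 162.33783784] [0.54624235 0.09129702 0.125     ] [0.51069474 0.11645923 0.097     ] range 0.71472055
scene [190 214  23  37 416] [201.31490385 231.61778846] [ 0.58748857 -0.1722611   0.125     ] [ 0.55491505 -0.16610291  0.097     ] range 0.62174135
scene [194 292  19  22 304] [203.65789474 301.94407895] [ 0.70546536 -0.21068553  0.125     ] [ 0.68139863 -0.20729797  0.097     ] range 0.47767285
```

View pics/topc.png

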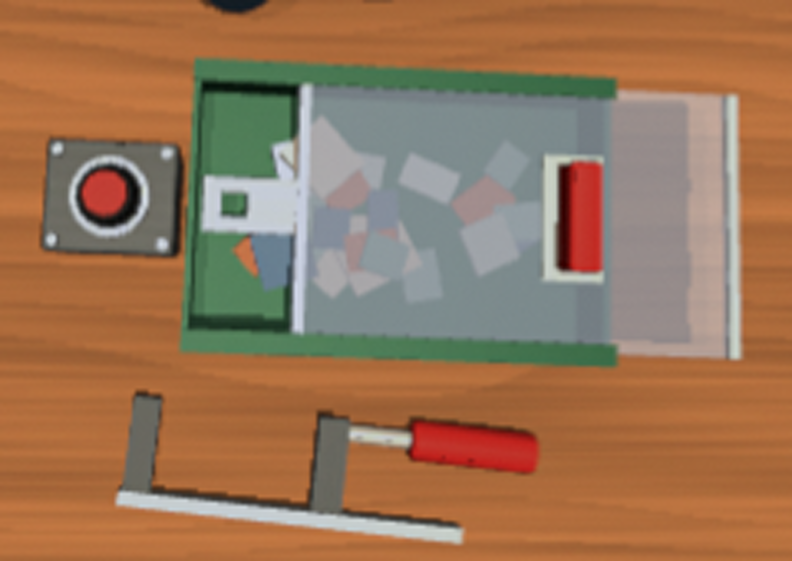

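View pics/scc.png

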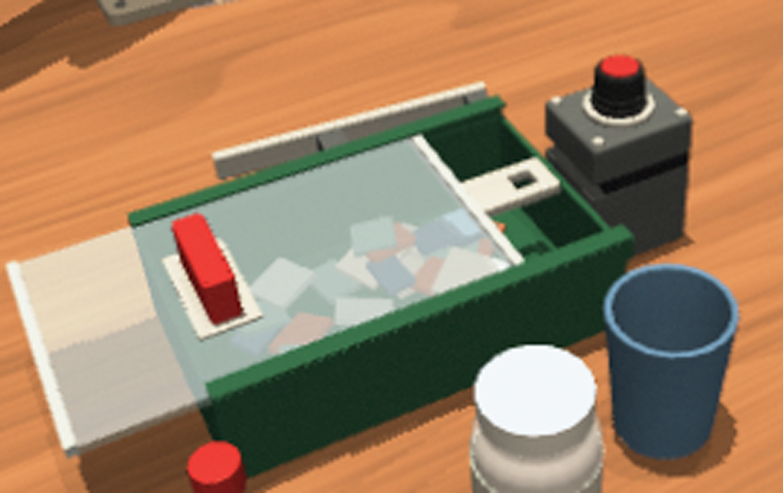

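```bash
python3 - <<'E'
from h import *
c=cam("top"); print("campos",-c["R"].T@np.array(c["tvec"]))
f=lambda P,z:plane(c,np.array(P)/3.3+[230,170],z)
s=f([(57,148),(167,153),(163,244),(51,240)],.095);print("screws",s.round(4),s.mean(0))
b=f([(195,60),(616,78),(616,366),(182,350)],.072);print("rails",b.round(4),b.mean(0))
print("lid end strip",f([(733,95),(735,358)],.067), "tongue",f([(203,178),(201,232)],.067))
g=f([(602,163),(602,270),(558,163),(558,270),(572,163)],.097);print("grip",g.round(4))
def ang(a,b): d=(a-b)[:2];return np.degrees(np.arctan2(d[1],d[0]))
print("y-axis dir",ang(s[0],s[1]),ang(s[3],s[2]),ang(b[0],b[1]),ang(b[3],b[2]))
# wood-independent: depth points of grip top
m,l,bl=blobs(c,(0,180,110),(4,255,255))
for i,st,ce in bl:
    v,u=np.where(l==i); z=c["range_z"][v,u]
    o,d=ray(c,np.c_[u,v]); P=o+d*z[:,None]
    top=P[P[:,2]>np.percentile(P[:,2],80)-.006]
    print(ce, "ztop",np.median(top[:,2]), top.mean(0), top.min(0),top.max(0))
    if st[3]>25:
        r_=cv2.minAreaRect((top[:,:2]*1000).astype(np.float32));print(r_)
st=r.read_state(); print(R.from_quat(st["eef_rot"]).as_matrix().round(3))
E
```

```text
campos [0.50728538 0.03152765 0.74870792]
screws [[0.5695 0.121  0.095 ]
 [0.5675 0.0626 0.095 ]
 [0.5193 0.0638 0.095 ]
 [0.5209 0.1225 0.095 ]] [0.54429112 0.09245928 0.095     ]
rails [[ 0.6218  0.0492  0.072 ]
 [ 0.615  -0.1891  0.072 ]
 [ 0.4551 -0.1839  0.072 ]
 [ 0.463   0.0535  0.072 ]] [ 0.53871952 -0.06758353  0.072     ]
lid end strip [[ 0.60685206 -0.2587683   0.067     ]
 [ 0.45901338 -0.25305362  0.067     ]] tongue [[0.5563561  0.04376578 0.067     ]
 [0.52657862 0.04439484 0.067     ]]
grip [[ 0.5644 -0.1717  0.097 ]
 [ 0.5072 -0.17    0.097 ]
 [ 0.5642 -0.1476  0.097 ]
 [ 0.5071 -0.1461  0.097 ]
 [ 0.5642 -0.1553  0.097 ]]
y-axis dir 88.03786550825376 88.45049072069894 88.35619145579435 88.07622205256652
[435.47058824 139.30392157] ztop 0.12895942820443795 [ 0.70302852 -0.20751729  0.12888512] [ 0.69282293 -0.21817517  0.12503878] [ 0.71287816 -0.19886544  0.13157039]
[406.92041522 235.62975779] ztop 0.09665729893273567 [ 0.53512876 -0.15905882  0.10330246] [ 0.50728538 -0.16910087  0.0915731 ] [0.5634461  0.03152765 0.74870792]
((535.409912109375, -68.77997589111328), (54.92991638183594, 200.98043823242188), 0.37640756368637085)
[261.10526316 227.70676692] ztop 0.12537613998941755 [0.54535718 0.0931864  0.12537125] [0.53488249 0.08330546 0.12113918] [0.55501771 0.10342032 0.12830803]
[373.10227273 305.08636364] ztop 0.02210500211122135 [ 0.40601176 -0.11357114  0.02541255] [ 0.3921481  -0.15076388  0.01753713] [0.50728538 0.03152765 0.74870792]
[[ 0.334 -0.942 -0.   ]
 [-0.942 -0.334  0.   ]
 [-0.    -0.    -1.   ]]
```

```bash
cat >> h.py <<'E'
BY=np.array([np.sin(np.radians(1.8)),np.cos(np.radians(1.8)),0]); BX=np.array([BY[1],-BY[0],0])
GOALR=np.c_[-BY,np.cross([0,0,-1],-BY),[0,0,-1]]
def need(pos):
    s=r.read_state(); M=R.from_quat(s["eef_rot"]).as_matrix()
    print("t",round(s["time"],2),"pos",s["ee_pos"].round(4),"F",s["ft_force"].round(2),"w",round(s["width"],4),"q",s["joint_positions"].round(2))
    print("shift mm",(M.T@(np.array(pos)-s["ee_pos"])*1000).round(1),"rot deg",np.degrees(R.from_matrix(M.T@GOALR).as_rotvec()).round(2))
E
python3 -c "
from h import *
need([.5455,.0925,.190])"
```

```text
t 0.3 pos [ 0.2089 -0.589   0.2069] F [-0.15  0.02 -0.49] w 0.0873 q [ 1.21  0.33 -0.06  1.46  0.02  1.35 -0.09]
shift mm [-529.7 -545.1   17.1] rot deg [0.000e+00 2.000e-02 2.133e+01]
```

>>> apply_moves([
  {"grip":255,"xyz":[-106,-109,0],"rotation":[0,0,5]},
  {"grip":255,"xyz":[-212,-218,0],"rotation":[0,0,10]},
  {"grip":255,"xyz":[-318,-327,0],"rotation":[0,0,15]},
  {"grip":255,"xyz":[-424,-436,0],"rotation":[0,0,21]},
  {"grip":255,"xyz":[-530,-545,10],"rotation":[0,0,21.3]},
], squeeze=10)

```text
time: 0.92
ee_pos: [0.3478, -0.307, 0.2061]
eef_rot: [-0.695, 0.719, -0.0, -0.0]
ft_force: [1.0, 0.4, -0.7]
width: 0.0453
```

```bash
python3 -c "
from h import *
need([.5455,.0925,.190])"
```

```text
t 0.93 pos [ 0.3478 -0.307   0.2061] F [ 0.99  0.4  -0.68] w 0.0453 q [ 0.89 -0.01 -0.26  1.86 -0.    1.29 -0.97]
shift mm [-405.7 -184.5   16. ] rot deg [-0.02 -0.02 -0.07]
```

>>> apply_moves([
  {"grip":255,"xyz":[-406,-184,6]},
  {"grip":255,"xyz":[-406,-184,6]},
  {"grip":255,"xyz":[-406,-184,6]},
  {"grip":255,"xyz":[-406,-184,6]},
  {"grip":255,"xyz":[-406,-184,6]},
])

```text
$.increments[0]: bad value
```

```bash
python3 -c "
from h import *
need([.5455,.0925,.150])"
```

```text
t 0.93 pos [ 0.3478 -0.307   0.2061] F [ 0.99  0.4  -0.68] w 0.0453 q [ 0.89 -0.01 -0.26  1.86 -0.    1.29 -0.97]
shift mm [-405.7 -184.5   56. ] rot deg [-0.02 -0.02 -0.07]
```

Rotation is required in every row.

>>> apply_moves([
  {"grip":255,"xyz":[-406,-184,6],"rotation":[0,0,0]},
  {"grip":255,"xyz":[-406,-184,6],"rotation":[0,0,0]},
  {"grip":255,"xyz":[-406,-184,6],"rotation":[0,0,0]},
  {"grip":255,"xyz":[-406,-184,6],"rotation":[0,0,0]},
  {"grip":255,"xyz":[-406,-184,6],"rotation":[0,0,0]},
])

```text
time: 1.55
ee_pos: [0.4859, -0.0268, 0.2021]
eef_rot: [-0.695, 0.719, -0.001, 0.0]
ft_force: [1.2, -0.9, -0.4]
width: 0.0017
```

```bash
python3 -c "
from h import *
need([.5455,.0925,.150])"
```

```text
t 1.55 pos [ 0.4859 -0.0268  0.2021] F [ 1.21 -0.92 -0.43] w 0.0017 q [ 0.55  0.07 -0.61  1.8   0.04  1.29 -1.67]
shift mm [-121.3  -55.6   52.1] rot deg [-0.08 -0.05 -0.1 ]
```

>>> apply_moves([
  {"grip":255,"xyz":[-60,-28,10],"rotation":[0,0,0]},
  {"grip":255,"xyz":[-121,-55.5,20],"rotation":[0,0,0]},
  {"grip":255,"xyz":[-121,-55.5,45],"rotation":[0,0,0]},
  {"grip":255,"xyz":[-121,-55.5,50],"rotation":[0,0,0]},
  {"grip":255,"xyz":[-121,-55.5,50],"rotation":[0,0,0]},
])

```text
time: 2.17
ee_pos: [0.5453, 0.091, 0.1523]
eef_rot: [-0.695, 0.719, -0.001, -0.0]
ft_force: [0.1, -0.7, -0.1]
width: 0.0002
```

```bash
python3 -c "
from h import *
c=cam('wrist');cv2.imwrite('pics/w1.png',c['img'])
c=cam('scene');cv2.imwrite('pics/s1.png',cv2.resize(c['img'][80:310,200:500],None,fx=2.6,fy=2.6))
need([.5455,.0925,.135])"
```

```text
t 2.27 pos [0.5458 0.091  0.1531] F [-0.08  0.38  0.49] w 0.0007 q [ 0.35  0.28 -0.7   1.7   0.2   1.23 -2.  ]
shift mm [-1.5  0.4 18.1] rot deg [-0.15 -0.08 -0.2 ]
```

View pics/s1.png

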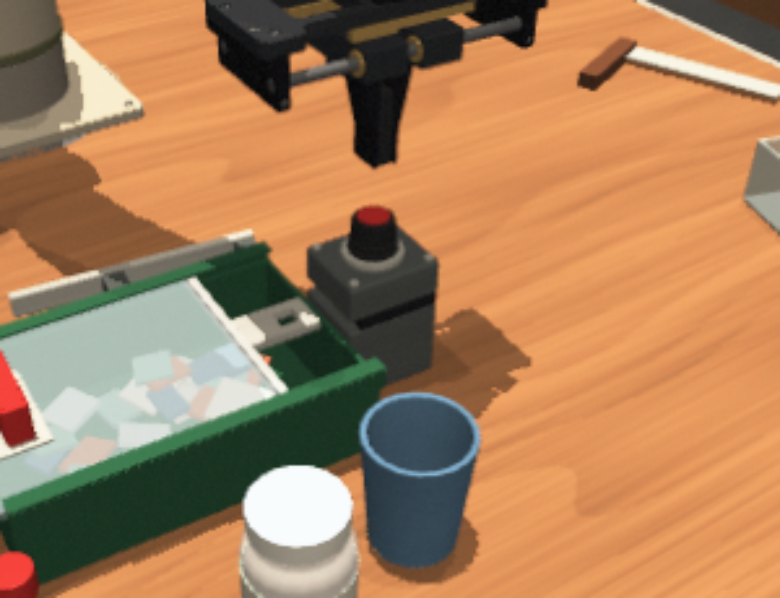

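The closed fingertips are at about (375,160) in the crop, over the boot at (374,215), which matches the measured alignment. I'll go down and feel for the boot.

>>> apply_moves([
  {"grip":255,"xyz":[-1.5,0,10],"rotation":[0,0,0]},
  {"grip":255,"xyz":[-1.5,0,17],"rotation":[0,0,0]},
  {"grip":255,"xyz":[-1.5,0,17],"rotation":[0,0,0]},
  {"grip":255,"xyz":[-1.5,0,17],"rotation":[0,0,0]},
])

```text
time: 2.78
ee_pos: [0.5459, 0.0925, 0.1362]
eef_rot: [-0.695, 0.719, -0.001, 0.0]
ft_force: [0.5, 0.2, 0.5]
width: 0.0004
```

```bash
cat > f.py <<'E'
from h import *
# several readings (camera calls let 0.05 s pass) to average noise
F=[];Z=[];X=[]
for i in range(6):
    s=r.read_state();F.append(s["ft_force"]);Z.append(s["ee_pos"]);viewer.camera("wrist")
print("t",round(s["time"],2),"F",np.mean(F,0).round(2),"sd",np.std(F,0).round(2),"pos",np.mean(Z,0).round(4),"now",s["ee_pos"].round(4))
E
python3 f.py
```

```text
t 3.02 F [0.11 0.35 0.39] sd [0.31 0.32 0.45] pos [0.546  0.0925 0.1363] now [0.546  0.0925 0.1363]
```

>>> apply_moves([
  {"grip":255,"xyz":[0,0,3],"rotation":[0,0,0]},
  {"grip":255,"xyz":[0,0,5],"rotation":[0,0,0]},
  {"grip":255,"xyz":[0,0,5],"rotation":[0,0,0]},
])

```text
time: 3.45
ee_pos: [0.5459, 0.0924, 0.131]
eef_rot: [-0.695, 0.719, -0.001, 0.0]
ft_force: [0.3, -0.1, -1.5]
width: 0.0005
```

```bash
python3 f.py
```

```text
t 3.7 F [ 0.06 -0.12 -0.28] sd [0.32 0.41 0.63] pos [0.546  0.0925 0.1312] now [0.546  0.0925 0.1314]
```

>>> apply_moves([
  {"grip":255,"xyz":[0,0,1.5],"rotation":[0,0,0]},
  {"grip":255,"xyz":[0,0,1.5],"rotation":[0,0,0]},
])

```text
time: 4.0
ee_pos: [0.546, 0.0925, 0.1297]
eef_rot: [-0.695, 0.719, -0.002, 0.0]
ft_force: [0.2, 0.2, -0.1]
width: 0.0004
```

```bash
python3 f.py
```

```text
t 4.25 F [-0.25 -0.14  0.36] sd [0.44 0.48 0.56] pos [0.546  0.0925 0.1298] now [0.5461 0.0925 0.1299]
```

>>> apply_moves([
  {"grip":255,"xyz":[0,0,2],"rotation":[0,0,0]},
  {"grip":255,"xyz":[0,0,2],"rotation":[0,0,0]},
])

```text
time: 4.55
ee_pos: [0.5459, 0.0925, 0.1276]
eef_rot: [-0.695, 0.719, -0.001, 0.0]
ft_force: [0.5, 0.3, 0.3]
width: 0.0006
```

```bash
python3 f.py
```

```text
t 4.8 F [ 0.23  0.13 -0.12] sd [0.22 0.16 0.55] pos [0.546  0.0925 0.1278] now [0.5461 0.0925 0.1279]
```

>>> apply_moves([
  {"grip":255,"xyz":[0,0,2],"rotation":[0,0,0]},
  {"grip":255,"xyz":[0,0,2],"rotation":[0,0,0]},
])

```text
time: 5.1
ee_pos: [0.546, 0.0925, 0.1257]
eef_rot: [-0.695, 0.719, -0.002, 0.0]
ft_force: [0.2, 0.3, 0.5]
width: 0.0006
```

```bash
python3 f.py
```

```text
t 5.35 F [ 0.36 -0.04  0.02] sd [0.41 0.54 0.45] pos [0.5461 0.0925 0.1258] now [0.5461 0.0926 0.1259]
```

```bash
python3 -c "
from h import *
c=cam('scene');cv2.imwrite('pics/s2.png',cv2.resize(c['img'][120:230,280:400],None,fx=5,fy=5))"
```

```text
(no output)
```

View pics/s2.png

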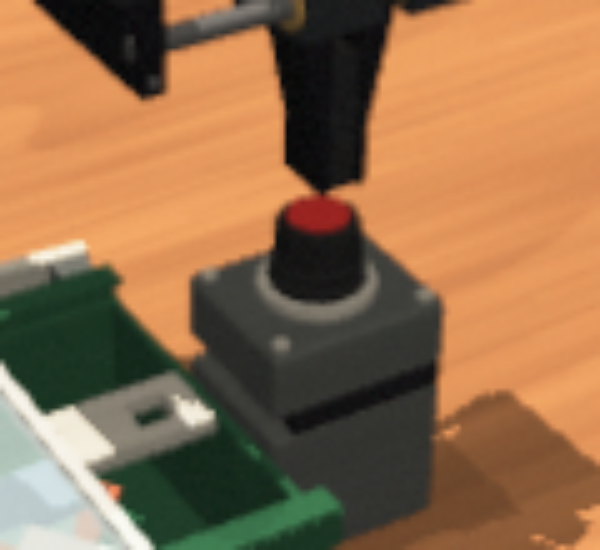

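The crop shows the fingertips with their near corner at (320,190), clearly not touching the boot disc at (320,213). I'll check where the calibration says the tip should be.

```bash
python3 -c "
from h import *
for n,o in (('scene',(280,120)),('top',None)):
    c=cam(n); s=r.read_state(); M=R.from_quat(s['eef_rot']).as_matrix()
    P=[s['ee_pos']+M@np.array(v) for v in [(0,0,.008),(.015,.0095,.008),(-.015,.0095,.008),(.015,-.0095,.008),(-.015,-.0095,.008)]]+[np.array([.5455,.0925,.125])]
    uv=cv2.projectPoints(np.array(P),np.array(c['rvec']),np.array(c['tvec']),c['K'],np.array(c['D']))[0][:,0]
    print(uv.round(1)); 
    if o: print(((uv-o)*5).round(0)); print(c['range_z'][150:170:2,344].round(4)); print(c['range_z'][150:170:2,340].round(4))
    else: cv2.imwrite('pics/t2.png',cv2.resize(c['img'][160:300,200:320],None,fx=4,fy=4))
"
```

```text
[[343.7 165.6]
 [333.2 165.4]
 [348.1 160.6]
 [339.1 170.8]
 [354.1 165.8]
 [343.6 161.9]]
[[318. 228.]
 [266. 227.]
 [340. 203.]
 [296. 254.]
 [371. 229.]
 [318. 210.]]
[0.6839 0.6859 0.691  0.6896 0.6949 0.7209 0.7152 0.709  0.7072 0.7024]
[0.6965 0.698  0.6987 0.9669 0.9571 0.7183 0.7135 0.7094 0.7057 0.7069]
[[261.9 227.5]
 [270.5 233.6]
 [252.7 232.8]
 [271.2 222.3]
 [253.4 221.5]
 [261.5 227.6]]
```

View pics/t2.png

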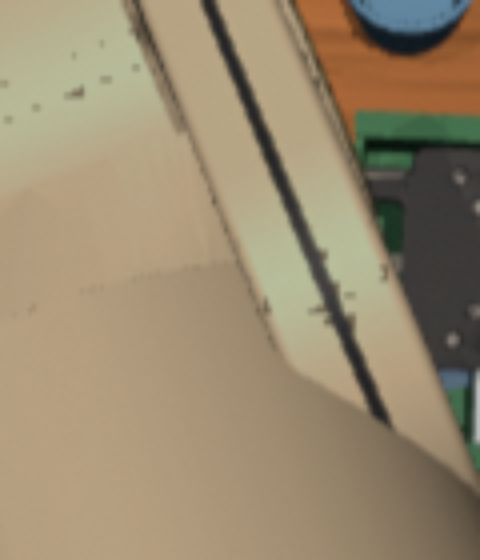

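```bash
python3 -c "
from h import *
c=cam('scene'); s=r.read_state(); print(s['ee_pos'])
v,u=np.mgrid[146:162,334:356]; v=v.ravel();u=u.ravel()
o,d=ray(c,np.c_[u,v]); z=c['range_z'][v,u]; P=o+d*z[:,None]
k=(z>.6)&(z<.71)&(c['img'][v,u].max(1)<60); P=P[k];u=u[k];v=v[k]
i=np.argsort(P[:,2]); 
for j in i[:25]: print(u[j],v[j],P[j].round(4))
lo=P[P[:,2]<P[:,2].min()+.012]; print(lo.min(0),lo.max(0))
"
```

```text
[0.54613178 0.0925485  0.12591598]
344 158 [0.5569 0.085  0.1414]
348 156 [0.5556 0.0939 0.1417]
345 157 [0.5566 0.0872 0.1425]
346 156 [0.555  0.0902 0.1425]
337 152 [0.5366 0.0846 0.1426]
350 155 [0.5562 0.0974 0.1428]
351 155 [0.5571 0.0988 0.1428]
343 157 [0.5554 0.084  0.1429]
339 154 [0.5444 0.0834 0.1431]
344 157 [0.5566 0.0851 0.1432]
347 156 [0.5569 0.0909 0.1433]
349 155 [0.5563 0.0953 0.1435]
342 156 [0.5527 0.0838 0.1435]
338 153 [0.5421 0.0829 0.144 ]
341 155 [0.5502 0.0835 0.1442]
340 154 [0.5468 0.0838 0.1442]
346 155 [0.5547 0.0904 0.1443]
339 153 [0.5436 0.0839 0.1445]
348 155 [0.5568 0.0929 0.1446]
347 155 [0.5565 0.0911 0.145 ]
338 152 [0.5409 0.0837 0.1451]
341 154 [0.5489 0.0843 0.1452]
350 154 [0.5568 0.0969 0.1452]
340 153 [0.5455 0.0846 0.1453]
349 154 [0.5561 0.0954 0.1453]
[0.53533333 0.08292749 0.14141458] [0.55866513 0.10033749 0.15332822]
```

The depth image puts the real fingertips at z≈0.1415, with the TCP reading 0.126. They are about 15 mm behind the TCP rather than 8 mm ahead, so nothing has been touched yet. I'll rely on the camera and on feel, and keep going down in small steps.

>>> apply_moves([
  {"grip":255,"xyz":[0,0,6],"rotation":[0,0,0]},
  {"grip":255,"xyz":[0,0,12],"rotation":[0,0,0]},
  {"grip":255,"xyz":[0,0,12],"rotation":[0,0,0]},
])

```text
time: 5.98
ee_pos: [0.5457, 0.0924, 0.1131]
eef_rot: [-0.695, 0.719, -0.001, 0.0]
ft_force: [0.4, 0.8, 0.7]
width: 0.0007
```

```bash
python3 f.py; python3 -c "
from h import *
c=cam('scene');cv2.imwrite('pics/s3.png',cv2.resize(c['img'][120:230,280:400],None,fx=5,fy=5))"
```

```text
t 6.22 F [ 0.23  0.2  -0.22] sd [0.4  0.4  0.45] pos [0.5461 0.0925 0.1137] now [0.5463 0.0926 0.1141]
```

View pics/s3.png

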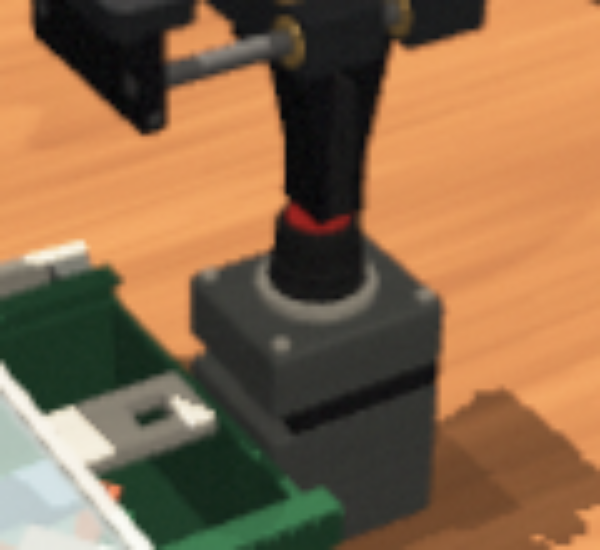

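The tip's near corner is now at (320,222), just above the disc. I'll move in smaller steps from here.

>>> apply_moves([
  {"grip":255,"xyz":[0,0,4],"rotation":[0,0,0]},
  {"grip":255,"xyz":[0,0,4],"rotation":[0,0,0]},
])

```text
time: 6.58
ee_pos: [0.5461, 0.0925, 0.1097]
eef_rot: [-0.695, 0.719, -0.002, 0.001]
ft_force: [-0.6, -0.3, 0.5]
width: 0.0006
```

```bash
python3 f.py
```

```text
t 6.83 F [-0.24 -0.13  0.32] sd [0.31 0.25 0.5 ] pos [0.5462 0.0925 0.11  ] now [0.5463 0.0925 0.1101]
```

>>> apply_moves([
  {"grip":255,"xyz":[0,0,1.5],"rotation":[0,0,0]},
  {"grip":255,"xyz":[0,0,1.5],"rotation":[0,0,0]},
])

```text
time: 7.12
ee_pos: [0.5463, 0.0925, 0.1085]
eef_rot: [-0.695, 0.719, -0.002, 0.001]
ft_force: [-0.2, -0.9, 0.6]
width: 0.0005
```

```bash
python3 f.py
```

```text
t 7.38 F [-0.29 -0.32  0.8 ] sd [0.24 0.67 0.34] pos [0.5463 0.0925 0.1086] now [0.5463 0.0925 0.1086]
```

>>> apply_moves([
  {"grip":255,"xyz":[0,0,1.5],"rotation":[0,0,0]},
  {"grip":255,"xyz":[0,0,1.5],"rotation":[0,0,0]},
])

```text
time: 7.68
ee_pos: [0.5463, 0.0925, 0.107]
eef_rot: [-0.695, 0.719, -0.002, 0.001]
ft_force: [0.1, -0.2, 0.4]
width: 0.0003
```

```bash
python3 f.py
```

```text
t 7.92 F [-0.15 -0.08  0.4 ] sd [0.36 0.14 0.27] pos [0.5463 0.0925 0.1071] now [0.5463 0.0925 0.1071]
```

>>> apply_moves([
  {"grip":255,"xyz":[0,0,1.5],"rotation":[0,0,0]},
  {"grip":255,"xyz":[0,0,1.5],"rotation":[0,0,0]},
])

```text
time: 8.22
ee_pos: [0.5463, 0.0925, 0.1055]
eef_rot: [-0.695, 0.719, -0.002, 0.001]
ft_force: [0.8, -1.3, 0.1]
width: 0.0
```

```bash
python3 f.py
```

```text
t 8.47 F [ 0.03 -0.17  0.77] sd [0.52 0.57 0.5 ] pos [0.5463 0.0925 0.1056] now [0.5463 0.0925 0.1057]
```

>>> apply_moves([
  {"grip":255,"xyz":[0,0,1.5],"rotation":[0,0,0]},
  {"grip":255,"xyz":[0,0,1.5],"rotation":[0,0,0]},
])

```text
time: 8.78
ee_pos: [0.5463, 0.0925, 0.1041]
eef_rot: [-0.695, 0.719, -0.002, 0.001]
ft_force: [-0.1, -0.1, 0.4]
width: 0.0008
```

```bash
python3 f.py
```

```text
t 9.03 F [ 0.13 -0.06  0.93] sd [0.45 0.5  0.46] pos [0.5463 0.0925 0.1042] now [0.5463 0.0926 0.1042]
```

>>> apply_moves([
  {"grip":255,"xyz":[0,0,1.5],"rotation":[0,0,0]},
  {"grip":255,"xyz":[0,0,1.5],"rotation":[0,0,0]},
])

```text
time: 9.32
ee_pos: [0.5464, 0.0925, 0.1028]
eef_rot: [-0.695, 0.719, -0.002, 0.001]
ft_force: [-0.7, -0.6, 3.6]
width: 0.0007
```

```bash
python3 f.py; python3 -c "
from h import *
c=cam('scene');cv2.imwrite('pics/s4.png',cv2.resize(c['img'][120:230,280:400],None,fx=5,fy=5))"
```

```text
t 9.57 F [-1.13 -0.34  4.15] sd [0.6  0.51 0.42] pos [0.5464 0.0925 0.1028] now [0.5464 0.0925 0.1028]
```

View pics/s4.png

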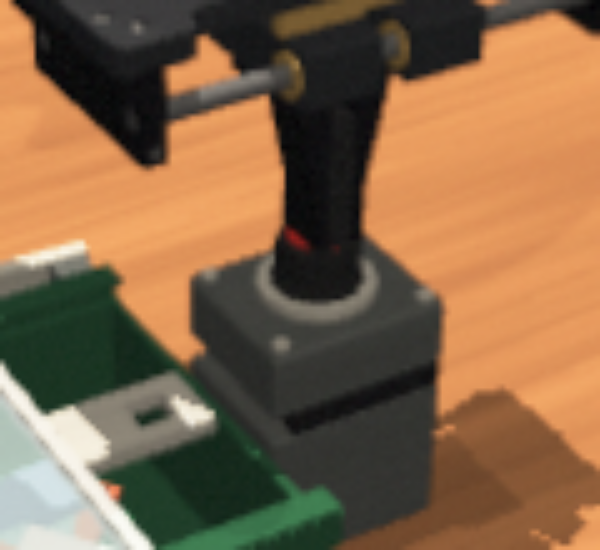

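Force is now about 4 N, after a soft run of around 5–6 mm at under 1 N. The picture also shows the boot sunk, with the disc edge at (290,235). So the bolt is DOWN. I'll press to the bottom stop, about 8.5 mm further, to bring it up.

>>> apply_moves([
  {"grip":255,"xyz":[0,0,4],"rotation":[0,0,0]},
  {"grip":255,"xyz":[0,0,7],"rotation":[0,0,0]},
  {"grip":255,"xyz":[0,0,7],"rotation":[0,0,0]},
])

```text
time: 10.05
ee_pos: [0.5464, 0.0926, 0.0958]
eef_rot: [-0.695, 0.719, -0.002, 0.001]
ft_force: [-3.0, -0.5, 5.4]
width: 0.0009
```

```bash
python3 f.py
```

```text
t 10.3 F [-2.09 -0.23  5.86] sd [0.61 0.61 0.52] pos [0.5464 0.0926 0.0959] now [0.5464 0.0925 0.0959]
```

>>> apply_moves([
  {"grip":255,"xyz":[0,0,1],"rotation":[0,0,0]},
  {"grip":255,"xyz":[0,0,1],"rotation":[0,0,0]},
])

```text
time: 10.6
ee_pos: [0.5465, 0.0926, 0.0955]
eef_rot: [-0.695, 0.719, -0.002, 0.001]
ft_force: [-4.0, -0.7, 11.2]
width: 0.0002
```

```bash
python3 f.py
```

```text
t 10.85 F [-3.89 -1.24 10.56] sd [0.16 0.33 0.41] pos [0.5465 0.0926 0.0955] now [0.5465 0.0926 0.0955]
```

That is the firm stop: 10.6 N at TCP 0.0955, so the rest contact is at about 0.110. I'll lift, then feel 3.5 mm in to check the bolt is up.

>>> apply_moves([
  {"grip":255,"xyz":[0,0,-8],"rotation":[0,0,0]},
  {"grip":255,"xyz":[0,0,-18],"rotation":[0,0,0]},
  {"grip":255,"xyz":[0,0,-18],"rotation":[0,0,0]},
  {"grip":255,"xyz":[0,0,-18],"rotation":[0,0,0]},
])

```text
time: 11.4
ee_pos: [0.5462, 0.0925, 0.1131]
eef_rot: [-0.695, 0.719, -0.002, 0.001]
ft_force: [0.1, -0.3, 0.9]
width: 0.0006
```

```bash
python3 f.py
```

```text
t 11.65 F [-0.22  0.22  0.46] sd [0.36 0.46 0.53] pos [0.5462 0.0925 0.1131] now [0.5463 0.0926 0.1132]
```

>>> apply_moves([
  {"grip":255,"xyz":[0,0,4],"rotation":[0,0,0]},
  {"grip":255,"xyz":[0,0,7],"rotation":[0,0,0]},
  {"grip":255,"xyz":[0,0,7],"rotation":[0,0,0]},
])

```text
time: 12.08
ee_pos: [0.5465, 0.0926, 0.1063]
eef_rot: [-0.695, 0.719, -0.002, 0.001]
ft_force: [0.8, -1.1, 3.2]
width: 0.0003
```

```bash
python3 f.py
```

```text
t 12.32 F [ 0.45 -0.04  3.06] sd [0.65 0.76 0.31] pos [0.5465 0.0926 0.1064] now [0.5465 0.0927 0.1065]
```

3.06 N at 3.5 mm, against 0.5 N at the same height before, so the bolt is now UP. I'll lift clear, move over the grip and open.

>>> apply_moves([
  {"grip":255,"xyz":[0,0,-30],"rotation":[0,0,0]},
  {"grip":255,"xyz":[0,0,-60],"rotation":[0,0,0]},
  {"grip":0,"xyz":[60,0,-60],"rotation":[0,0,0]},
  {"grip":0,"xyz":[120,0,-60],"rotation":[0,0,0]},
  {"grip":0,"xyz":[180,0,-60],"rotation":[0,0,0]},
])

```text
time: 13.0
ee_pos: [0.5392, -0.089, 0.1665]
eef_rot: [-0.695, 0.719, -0.002, 0.001]
ft_force: [1.4, -0.2, -0.1]
width: 0.0226
```

```bash
python3 -c "
from h import *
need([.5368,-.163,.160])"
```

```text
t 13.0 pos [ 0.5392 -0.089   0.1665] F [ 1.42 -0.2  -0.09] w 0.0226 q [ 0.6   0.24 -0.6   1.7   0.14  1.24 -1.63]
shift mm [74.  -0.1  6.6] rot deg [-0.2  -0.1  -0.19]
```

>>> apply_moves([
  {"grip":0,"xyz":[50,0,0],"rotation":[-0.2,0,-0.2]},
  {"grip":0,"xyz":[74,0,6],"rotation":[-0.2,0,-0.2]},
  {"grip":0,"xyz":[74,0,6],"rotation":[-0.2,0,-0.2]},
  {"grip":0,"xyz":[74,0,6],"rotation":[-0.2,0,-0.2]},
  {"grip":0,"xyz":[74,0,6],"rotation":[-0.2,0,-0.2]},
])

```text
time: 13.62
ee_pos: [0.537, -0.1613, 0.1609]
eef_rot: [-0.697, 0.717, -0.001, -0.0]
ft_force: [1.0, 0.6, 0.4]
width: 0.0727
```

```bash
cat > see.py <<'E'
import sys
from h import *
need([.5368,-.163,.087])
c=cam('scene');cv2.imwrite(f'pics/s{sys.argv[1]}.png',cv2.resize(c['img'][110:310,110:370],None,fx=3,fy=3))
c=cam('wrist');cv2.imwrite(f'pics/w{sys.argv[1]}.png',c['img'])
E
python3 see.py 5
```

```text
t 13.62 pos [ 0.537  -0.1613  0.1609] F [0.96 0.61 0.39] w 0.0727 q [ 0.68  0.27 -0.56  1.67  0.15  1.24 -1.5 ]
shift mm [ 1.6  0.2 73.9] rot deg [-0.01 -0.09  0.14]
```

View pics/s5.png

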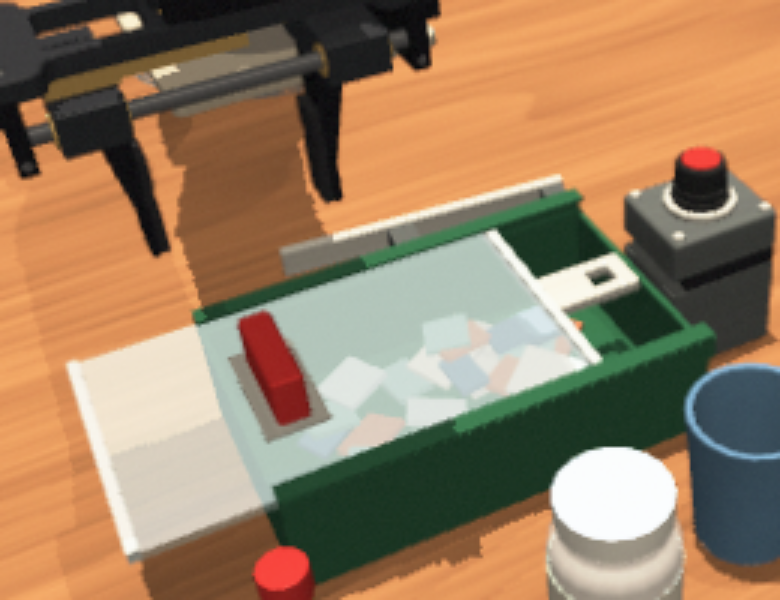

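View pics/w5.png

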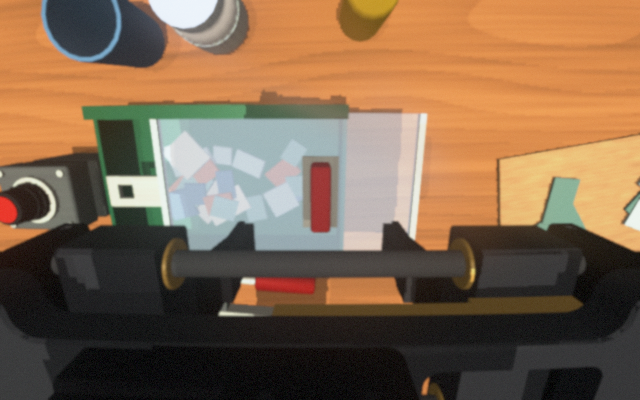

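The scene crop shows the open fingertips at (160,250) and (332,198), straddling the grip at (272,365). In the wrist view the grip at (320,198) sits centred between the fingers at columns 240 and 398. I'll measure the tip height from depth.

```bash
cat > tip.py <<'E'
from h import *
def tips():
    c=cam('scene'); s=r.read_state(); p=s['ee_pos']
    H,W=c['range_z'].shape; v,u=np.mgrid[0:H,0:W]; v=v.ravel();u=u.ravel()
    o,d=ray(c,np.c_[u,v]); P=o+d*c['range_z'].ravel()[:,None]
    q=(P-p); a=q@BY; b=q@BX
    for sg in (1,-1):
        k=(c['range_z'].ravel()>.3)&(sg*a>.02)&(sg*a<.07)&(abs(b)<.02)&(c['img'].reshape(-1,3).max(1)<70)&(q[:,2]>-.02)&(q[:,2]<.06)
        L=P[k]; L=L[L[:,2]<L[:,2].min()+.006]
        print("side",sg,"n",len(L),"tip z",L[:,2].min().round(4),"rel",(L[:,2].min()-p[2]).round(4),"y_b",((L-p)@BY).min().round(4),((L-p)@BY).max().round(4),"x_b",((L-p)@BX).min().round(4),((L-p)@BX).max().round(4))
    print(p)
tips()
E
python3 tip.py
```

```text
side 1 n 26 tip z 0.1759 rel 0.015 y_b 0.0401 0.0483 x_b -0.0044 0.012
side -1 n 22 tip z 0.1766 rel 0.0158 y_b -0.0481 -0.0409 x_b 0.009 0.0135
[ 0.53692356 -0.16212883  0.16082534]
```

Both tips are again about 15.5 mm behind the TCP. For tips at 74 mm I need TCP z = 0.0585, which is 102 mm down.

>>> apply_moves([
  {"grip":0,"xyz":[1,0,40],"rotation":[0,0,0]},
  {"grip":0,"xyz":[1,0,70],"rotation":[0,0,0]},
  {"grip":0,"xyz":[1,0,90],"rotation":[0,0,0]},
  {"grip":0,"xyz":[1,0,90],"rotation":[0,0,0]},
])

```text
time: 14.28
ee_pos: [0.5362, -0.1629, 0.0698]
eef_rot: [-0.697, 0.717, 0.0, -0.001]
ft_force: [0.2, 0.2, 0.2]
width: 0.0867
```

```bash
python3 see.py 6; python3 tip.py
```

```text
t 14.28 pos [ 0.5362 -0.1629  0.0698] F [0.15 0.22 0.2 ] w 0.0867 q [ 0.67  0.36 -0.54  1.77  0.21  1.07 -1.55]
shift mm [  0.1  -0.6 -17.2] rot deg [ 0.11 -0.06  0.11]
side 1 n 1 tip z 0.0674 rel -0.0047 y_b 0.0545 0.0545 x_b -0.0119 -0.0119
side -1 n 16 tip z 0.0867 rel 0.0146 y_b -0.0511 -0.0445 x_b 0.0096 0.0131
[ 0.53779629 -0.16338395  0.07211573]
```

View pics/s6.png

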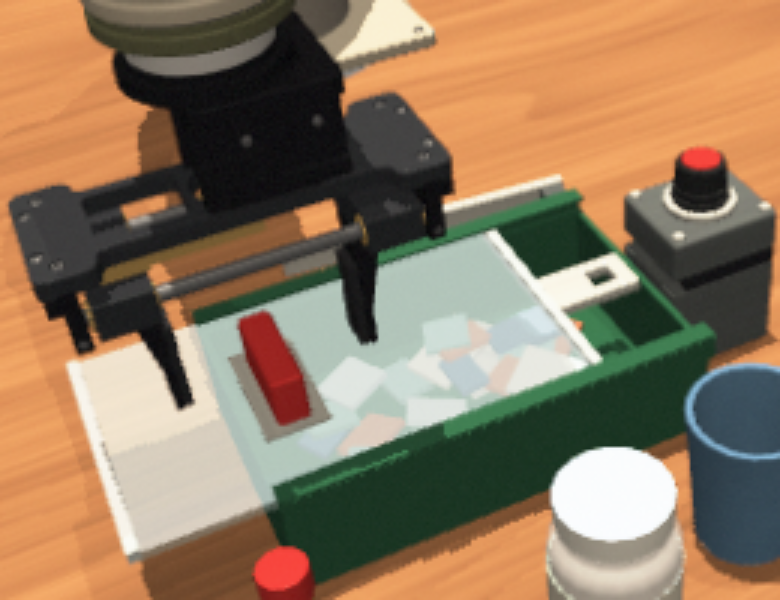

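The fingers straddle the grip with tips at (185,405) and (368,340), and nothing is touching. I'll go down 12 mm and close gently.

>>> apply_moves([
  {"grip":0,"xyz":[0,0,12],"rotation":[0,0,0]},
  {"grip":0,"xyz":[0,0,12],"rotation":[0,0,0]},
  {"grip":0,"xyz":[0,0,12],"rotation":[0,0,0]},
])

```text
time: 14.8
ee_pos: [0.5378, -0.1634, 0.0602]
eef_rot: [-0.696, 0.718, -0.001, -0.0]
ft_force: [0.9, 0.7, 0.1]
width: 0.0872
```

```bash
python3 f.py
```

```text
t 15.05 F [ 0.61  0.   -0.03] sd [0.38 0.7  0.42] pos [ 0.5379 -0.1634  0.0603] now [ 0.5379 -0.1634  0.0603]
```

>>> apply_moves([
  {"grip":255,"xyz":[0,0,0],"rotation":[0,0,0]},
  {"grip":255,"xyz":[0,0,0],"rotation":[0,0,0]},
  {"grip":255,"xyz":[0,0,0],"rotation":[0,0,0]},
  {"grip":255,"xyz":[0,0,0],"rotation":[0,0,0]},
  {"grip":255,"xyz":[0,0,0],"rotation":[0,0,0]},
], squeeze=20)

```text
time: 15.72
ee_pos: [0.5379, -0.1634, 0.0602]
eef_rot: [-0.696, 0.718, -0.002, -0.0]
ft_force: [-0.3, -0.4, 0.5]
width: 0.0452
```

```bash
python3 f.py; python3 see.py 7
```

```text
t 15.97 F [ 0.15  0.11 -0.01] sd [0.38 0.56 0.3 ] pos [ 0.5379 -0.1634  0.0602] now [ 0.5379 -0.1634  0.0602]
t 16.02 pos [ 0.5379 -0.1634  0.0602] F [ 0.03 -0.03 -0.11] w 0.0208 q [ 0.66  0.37 -0.53  1.78  0.22  1.05 -1.55]
shift mm [ -0.3   1.  -26.8] rot deg [-0.12 -0.13  0.09]
```

View pics/s7.png

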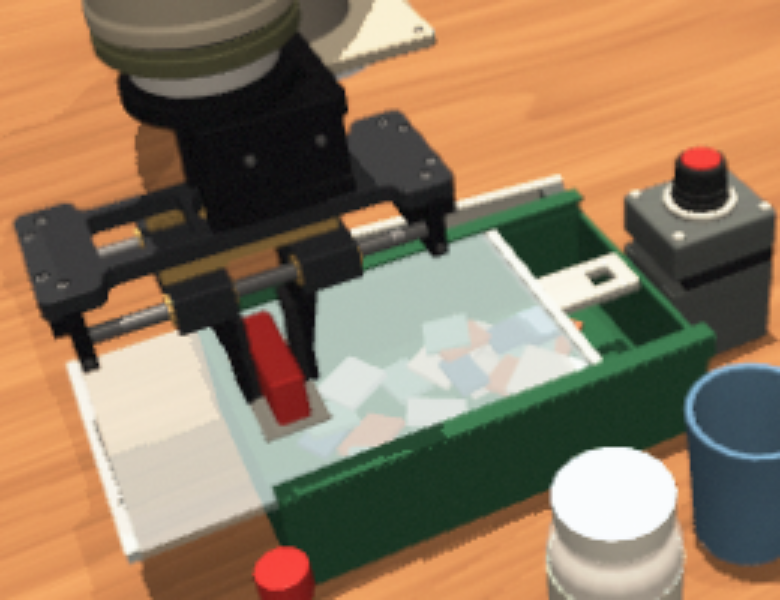

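The fingers are either side of the grip. I'll finish closing and slide most of the way, moving gently near the bolt position.

>>> apply_moves([
  {"grip":255,"xyz":[0,0,0],"rotation":[0,0,0]},
  {"grip":255,"xyz":[0,0,0],"rotation":[0,0,0]},
  {"grip":255,"xyz":[0,0,0],"rotation":[0,0,0]},
])

```text
time: 16.5
ee_pos: [0.5379, -0.1634, 0.0602]
eef_rot: [-0.696, 0.718, -0.002, -0.0]
ft_force: [-0.4, 0.1, -0.3]
width: 0.0179
```

```bash
python3 f.py; python3 -c "
from h import *
need([.5368,-.163,.060])"
```

```text
t 16.75 F [-0.02 -0.17  0.24] sd [0.46 0.3  0.42] pos [ 0.5379 -0.1634  0.0602] now [ 0.5379 -0.1635  0.0603]
t 16.8 pos [ 0.5379 -0.1635  0.0602] F [ 0.3  -0.38 -0.54] w 0.0177 q [ 0.66  0.37 -0.53  1.77  0.22  1.05 -1.55]
shift mm [-0.4  1.1  0.2] rot deg [-0.13 -0.13  0.08]
```

>>> apply_moves([
  {"grip":255,"xyz":[-8,0,0],"rotation":[0,0,0]},
  {"grip":255,"xyz":[-16,0,0],"rotation":[0,0,0]},
  {"grip":255,"xyz":[-24,0,0],"rotation":[0,0,0]},
  {"grip":255,"xyz":[-32,0,0],"rotation":[0,0,0]},
  {"grip":255,"xyz":[-40,0,0],"rotation":[0,0,0]},
])

```text
time: 17.42
ee_pos: [0.5393, -0.1228, 0.0603]
eef_rot: [-0.696, 0.718, -0.002, 0.0]
ft_force: [1.2, -1.1, 0.5]
width: 0.0179
```

```bash
python3 f.py
```

```text
t 17.68 F [ 1.64  0.92 -0.14] sd [0.45 1.08 0.45] pos [ 0.5393 -0.1223  0.0602] now [ 0.5393 -0.1229  0.0602]
```

>>> apply_moves([
  {"grip":255,"xyz":[-1.5,0,0],"rotation":[0,0,0]},
  {"grip":255,"xyz":[-3,0,0],"rotation":[0,0,0]},
  {"grip":255,"xyz":[-4.5,0,0],"rotation":[0,0,0]},
  {"grip":255,"xyz":[-6,0,0],"rotation":[0,0,0]},
])

```text
time: 18.23
ee_pos: [0.5395, -0.1172, 0.0602]
eef_rot: [-0.696, 0.718, -0.002, 0.0]
ft_force: [2.1, -2.6, 0.5]
width: 0.0179
```

>>> apply_moves([
  {"grip":255,"xyz":[-1,0,0],"rotation":[0,0,0]},
  {"grip":255,"xyz":[-2,0,0],"rotation":[0,0,0]},
])

```text
time: 18.48
ee_pos: [0.5395, -0.1152, 0.0603]
eef_rot: [-0.696, 0.718, -0.002, 0.0]
ft_force: [0.9, -1.8, -0.2]
width: 0.0179
```

>>> apply_moves([
  {"grip":255,"xyz":[-1,0,0],"rotation":[0,0,0]},
  {"grip":255,"xyz":[-2,0,0],"rotation":[0,0,0]},
])

```text
time: 18.73
ee_pos: [0.5396, -0.1131, 0.0603]
eef_rot: [-0.696, 0.718, -0.002, 0.0]
ft_force: [1.0, -1.8, 0.3]
width: 0.0175
```

Only sliding friction (about 2 N) at and past the bolt position, so I'll carry on.

>>> apply_moves([
  {"grip":255,"xyz":[-1.5,0,0],"rotation":[0,0,0]},
  {"grip":255,"xyz":[-3,0,0],"rotation":[0,0,0]},
  {"grip":255,"xyz":[-4.5,0,0],"rotation":[0,0,0]},
])

```text
time: 19.1
ee_pos: [0.5398, -0.1085, 0.0603]
eef_rot: [-0.696, 0.718, -0.002, 0.0]
ft_force: [1.7, -1.0, -0.4]
width: 0.0179
```

>>> apply_moves([
  {"grip":255,"xyz":[-1.5,0,0],"rotation":[0,0,0]},
  {"grip":255,"xyz":[-3,0,0],"rotation":[0,0,0]},
  {"grip":255,"xyz":[-4.5,0,0],"rotation":[0,0,0]},
])

```text
time: 19.48
ee_pos: [0.5399, -0.1039, 0.0602]
eef_rot: [-0.696, 0.718, -0.002, 0.0]
ft_force: [1.6, -1.3, 0.6]
width: 0.0181
```

>>> apply_moves([
  {"grip":255,"xyz":[-1,0,0],"rotation":[0,0,0]},
  {"grip":255,"xyz":[-2,0,0],"rotation":[0,0,0]},
])

```text
time: 19.73
ee_pos: [0.54, -0.1019, 0.0602]
eef_rot: [-0.696, 0.718, -0.002, 0.0]
ft_force: [1.2, -1.5, 0.1]
width: 0.0179
```

>>> apply_moves([
  {"grip":255,"xyz":[-1,0,0],"rotation":[0,0,0]},
  {"grip":255,"xyz":[-2,0,0],"rotation":[0,0,0]},
])

```text
time: 19.98
ee_pos: [0.54, -0.0998, 0.0602]
eef_rot: [-0.696, 0.718, -0.002, 0.0]
ft_force: [2.3, -0.9, 0.3]
width: 0.0178
```

>>> apply_moves([
  {"grip":255,"xyz":[-0.8,0,0],"rotation":[0,0,0]},
  {"grip":255,"xyz":[-1.5,0,0],"rotation":[0,0,0]},
])

```text
time: 20.23
ee_pos: [0.5401, -0.0983, 0.0603]
eef_rot: [-0.696, 0.718, -0.002, 0.0]
ft_force: [2.1, -2.7, 0.0]
width: 0.0181
```

>>> apply_moves([
  {"grip":255,"xyz":[-0.7,0,0],"rotation":[0,0,0]},
  {"grip":255,"xyz":[-1,0,0],"rotation":[0,0,0]},
])

```text
time: 20.48
ee_pos: [0.5401, -0.0981, 0.0602]
eef_rot: [-0.696, 0.718, -0.002, -0.0]
ft_force: [1.3, -5.7, -0.8]
width: 0.018
```

>>> apply_moves([
  {"grip":255,"xyz":[-0.7,0,0],"rotation":[0,0,0]},
  {"grip":255,"xyz":[-1,0,0],"rotation":[0,0,0]},
])

```text
time: 20.72
ee_pos: [0.5401, -0.0981, 0.0603]
eef_rot: [-0.696, 0.718, -0.002, -0.0]
ft_force: [2.0, -6.4, -0.2]
width: 0.0181
```

>>> apply_moves([
  {"grip":255,"xyz":[-0.7,0,0],"rotation":[0,0,0]},
  {"grip":255,"xyz":[-1,0,0],"rotation":[0,0,0]},
])

```text
time: 20.98
ee_pos: [0.5401, -0.0982, 0.0602]
eef_rot: [-0.696, 0.718, -0.003, -0.001]
ft_force: [1.9, -6.0, 0.2]
width: 0.0178
```

It meets the firm stop at y = -0.0981 (6 N, no further travel), 65 mm on from the start. I'll let go and go back to the boot.

>>> apply_moves([
  {"grip":100,"xyz":[0,0,0],"rotation":[0,0,0]},
  {"grip":100,"xyz":[0,0,0],"rotation":[0,0,0]},
  {"grip":100,"xyz":[0,0,0],"rotation":[0,0,0]},
  {"grip":100,"xyz":[0,0,-40],"rotation":[0,0,0]},
  {"grip":100,"xyz":[0,0,-90],"rotation":[0,0,0]},
])

```text
time: 21.6
ee_pos: [0.5389, -0.0972, 0.1504]
eef_rot: [-0.696, 0.718, -0.002, -0.001]
ft_force: [0.7, 0.9, 0.8]
width: 0.0517
```

```bash
python3 see.py 8;python3 -c "
from h import *
need([.546,.0925,.150])"
```

```text
t 21.6 pos [ 0.5389 -0.0972  0.1504] F [0.69 0.85 0.78] w 0.0517 q [ 0.6   0.25 -0.59  1.72  0.15  1.21 -1.63]
shift mm [65.5  0.1 63.7] rot deg [-0.02 -0.24 -0.01]
t 21.7 pos [ 0.5427 -0.0974  0.1555] F [0.57 0.31 0.08] w 0.0526 q [ 0.6   0.25 -0.59  1.71  0.15  1.21 -1.63]
shift mm [-189.9    2.8    4.3] rot deg [-0.61 -0.37 -0.01]
```

View pics/s8.png

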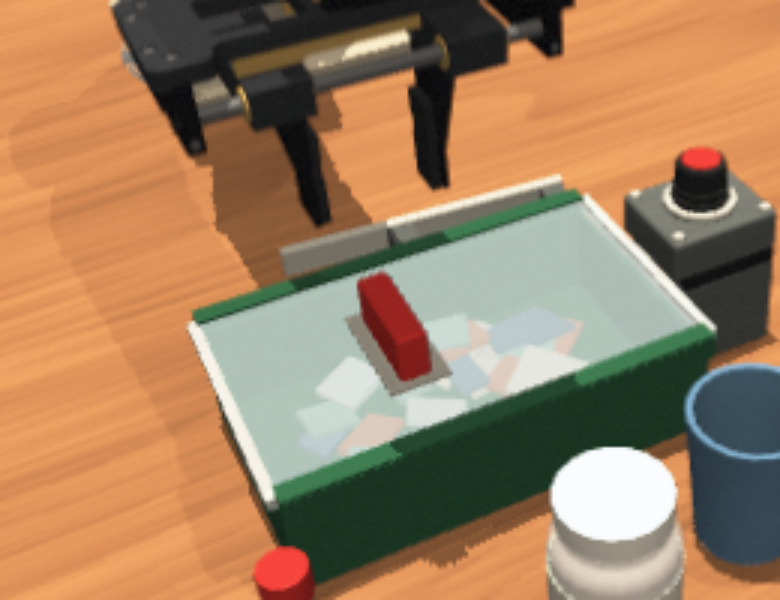

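The lid is visibly shut, with its end strip flush with the box at (235,415) and the grip at (395,325). I'll move to the boot with the fingers closed.

>>> apply_moves([
  {"grip":255,"xyz":[-60,1,0],"rotation":[0,0,0]},
  {"grip":255,"xyz":[-120,2,0],"rotation":[0,0,0]},
  {"grip":255,"xyz":[-180,2.5,0],"rotation":[-0.6,-0.4,0]},
  {"grip":255,"xyz":[-190,2.8,0],"rotation":[-0.6,-0.4,0]},
  {"grip":255,"xyz":[-190,2.8,0],"rotation":[-0.6,-0.4,0]},
], squeeze=10)

```text
time: 22.32
ee_pos: [0.5457, 0.0931, 0.1539]
eef_rot: [-0.696, 0.718, 0.0, 0.0]
ft_force: [-0.1, -0.6, -0.3]
width: 0.0111
```

```bash
python3 -c "
from h import *
viewer.camera('top');viewer.camera('top')
need([.546,.0925,.1135])"
```

```text
t 22.43 pos [0.546  0.0909 0.1539] F [ 0.24 -1.23 -0.15] w 0.0043 q [ 0.35  0.29 -0.7   1.69  0.19  1.23 -2.  ]
shift mm [-1.7  0.1 40.4] rot deg [ 0.01 -0.02 -0.12]
```

>>> apply_moves([
  {"grip":255,"xyz":[-1.7,0,20],"rotation":[0,0,0]},
  {"grip":255,"xyz":[-1.7,0,40],"rotation":[0,0,0]},
  {"grip":255,"xyz":[-1.7,0,40],"rotation":[0,0,0]},
  {"grip":255,"xyz":[-1.7,0,46],"rotation":[0,0,0]},
  {"grip":255,"xyz":[-1.7,0,47],"rotation":[0,0,0]},
])

```text
time: 23.05
ee_pos: [0.5463, 0.0926, 0.1072]
eef_rot: [-0.695, 0.719, -0.0, 0.0]
ft_force: [-1.3, -0.4, 3.8]
width: 0.0003
```

```bash
python3 f.py
```

```text
t 23.3 F [-0.89 -0.74  3.32] sd [0.41 0.32 0.41] pos [0.5464 0.0925 0.1073] now [0.5463 0.0926 0.1074]
```

The boot still feels UP (3.3 N at about 2.7 mm). Now one full press.

>>> apply_moves([
  {"grip":255,"xyz":[0,0,5],"rotation":[0,0,0]},
  {"grip":255,"xyz":[0,0,10],"rotation":[0,0,0]},
  {"grip":255,"xyz":[0,0,11],"rotation":[0,0,0]},
  {"grip":255,"xyz":[0,0,11.5],"rotation":[0,0,0]},
])

```text
time: 23.85
ee_pos: [0.5466, 0.0926, 0.0958]
eef_rot: [-0.695, 0.719, -0.0, 0.0]
ft_force: [-2.3, -0.3, 6.1]
width: 0.0002
```

```bash
python3 f.py
```

```text
t 24.1 F [-1.38 -0.39  6.22] sd [0.79 0.48 0.41] pos [0.5465 0.0926 0.0958] now [0.5465 0.0926 0.0958]
```

>>> apply_moves([
  {"grip":255,"xyz":[0,0,1],"rotation":[0,0,0]},
  {"grip":255,"xyz":[0,0,1],"rotation":[0,0,0]},
])

```text
time: 24.4
ee_pos: [0.5466, 0.0926, 0.0955]
eef_rot: [-0.695, 0.719, -0.001, 0.0]
ft_force: [-4.4, -1.7, 13.7]
width: 0.0008
```

```bash
python3 f.py
```

```text
t 24.65 F [-4.74 -1.92 13.32] sd [0.28 0.54 0.78] pos [0.5466 0.0926 0.0954] now [0.5466 0.0926 0.0955]
```

Bottomed out at 13 N. I'll lift, then feel again; DOWN should read under 1 N at 3–4 mm.

>>> apply_moves([
  {"grip":255,"xyz":[0,0,-8],"rotation":[0,0,0]},
  {"grip":255,"xyz":[0,0,-18],"rotation":[0,0,0]},
  {"grip":255,"xyz":[0,0,-18],"rotation":[0,0,0]},
  {"grip":255,"xyz":[0,0,-18],"rotation":[0,0,0]},
])

```text
time: 25.2
ee_pos: [0.5464, 0.0926, 0.113]
eef_rot: [-0.695, 0.719, -0.001, -0.0]
ft_force: [0.7, -0.1, -0.1]
width: 0.0004
```

>>> apply_moves([
  {"grip":255,"xyz":[0,0,4],"rotation":[0,0,0]},
  {"grip":255,"xyz":[0,0,7],"rotation":[0,0,0]},
  {"grip":255,"xyz":[0,0,7],"rotation":[0,0,0]},
])

```text
time: 25.58
ee_pos: [0.5461, 0.0925, 0.1056]
eef_rot: [-0.695, 0.719, -0.0, -0.0]
ft_force: [-1.2, 0.6, 0.8]
width: 0.0004
```

```bash
python3 f.py
```

```text
t 25.82 F [-0.66  0.37  0.64] sd [0.54 0.34 0.45] pos [0.5462 0.0925 0.1059] now [0.5464 0.0925 0.1061]
```

0.6 N at 4 mm, so the bolt is DOWN with the lid shut. Now back to the grip for the pull test.

>>> apply_moves([
  {"grip":255,"xyz":[0,0,-30],"rotation":[0,0,0]},
  {"grip":255,"xyz":[0,0,-50],"rotation":[0,0,0]},
  {"grip":100,"xyz":[60,0,-50],"rotation":[0,0,0]},
  {"grip":100,"xyz":[120,0,-50],"rotation":[0,0,0]},
  {"grip":100,"xyz":[180,0,-50],"rotation":[0,0,0]},
])

```text
time: 26.5
ee_pos: [0.5401, -0.0891, 0.1565]
eef_rot: [-0.695, 0.719, -0.001, 0.0]
ft_force: [1.2, -0.2, -0.2]
width: 0.0224
```

```bash
python3 -c "
from h import *
viewer.camera('top');viewer.camera('top')
need([.540,-.0981,.0602])"
```

```text
t 26.6 pos [ 0.5394 -0.0956  0.1559] F [ 0.99  0.1  -0.2 ] w 0.0306 q [ 0.61  0.25 -0.59  1.71  0.15  1.22 -1.64]
shift mm [ 2.1 -0.7 95.7] rot deg [-0.01 -0.21 -0.71]
```

>>> apply_moves([
  {"grip":100,"xyz":[2,-0.7,0],"rotation":[0,0,-0.7]},
  {"grip":100,"xyz":[2,-0.7,0],"rotation":[0,-0.2,-0.7]},
  {"grip":100,"xyz":[2,-0.7,20],"rotation":[0,-0.2,-0.7]},
  {"grip":100,"xyz":[2,-0.7,40],"rotation":[0,-0.2,-0.7]},
  {"grip":100,"xyz":[2,-0.7,40],"rotation":[0,-0.2,-0.7]},
])

```text
time: 27.22
ee_pos: [0.5392, -0.0964, 0.1147]
eef_rot: [-0.697, 0.717, 0.001, -0.001]
ft_force: [0.8, 0.7, 0.5]
width: 0.0525
```

```bash
python3 see.py 9; python3 -c "
from h import *
need([.540,-.0981,.0602])"
```

```text
t 27.23 pos [ 0.5392 -0.0964  0.1147] F [0.79 0.74 0.48] w 0.0525 q [ 0.6   0.29 -0.59  1.75  0.18  1.15 -1.64]
shift mm [66.6  0.4 27.7] rot deg [0.13 0.04 0.1 ]
t 27.32 pos [ 0.5404 -0.0969  0.1165] F [ 1.16  0.95 -0.1 ] w 0.0528 q [ 0.6   0.29 -0.59  1.75  0.18  1.15 -1.64]
shift mm [ 1.2  0.4 56.3] rot deg [-0.04  0.    0.06]
```

View pics/s9.png

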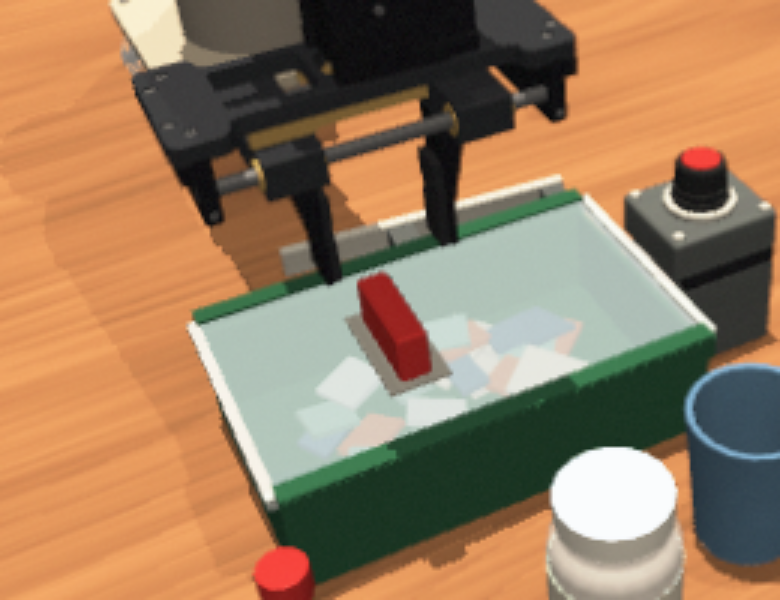

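The fingertips, at (333,275) and (450,240), are well spaced about the grip. I'll go down and close.

>>> apply_moves([
  {"grip":100,"xyz":[1.2,0.4,25],"rotation":[0,0,0]},
  {"grip":100,"xyz":[1.2,0.4,45],"rotation":[0,0,0]},
  {"grip":100,"xyz":[1.2,0.4,56],"rotation":[0,0,0]},
  {"grip":100,"xyz":[1.2,0.4,56],"rotation":[0,0,0]},
  {"grip":100,"xyz":[1.2,0.4,56],"rotation":[0,0,0]},
])

```text
time: 27.95
ee_pos: [0.5407, -0.0981, 0.0615]
eef_rot: [-0.696, 0.718, -0.001, 0.001]
ft_force: [-0.8, 0.3, -0.4]
width: 0.053
```

```bash
python3 f.py
```

```text
t 28.2 F [ 0.06 -0.09 -0.18] sd [0.57 0.45 0.33] pos [ 0.5405 -0.0982  0.0613] now [ 0.5403 -0.0982  0.0609]
```

>>> apply_moves([
  {"grip":255,"xyz":[0,0,0],"rotation":[0,0,0]},
  {"grip":255,"xyz":[0,0,0],"rotation":[0,0,0]},
  {"grip":255,"xyz":[0,0,0],"rotation":[0,0,0]},
  {"grip":255,"xyz":[0,0,0],"rotation":[0,0,0]},
  {"grip":255,"xyz":[0,0,0],"rotation":[0,0,0]},
], squeeze=20)

```text
time: 28.88
ee_pos: [0.5402, -0.0982, 0.0608]
eef_rot: [-0.696, 0.718, -0.0, 0.0]
ft_force: [-0.4, 0.2, -0.3]
width: 0.0179
```

```bash
python3 f.py; python3 -c "
from h import *
need([.540,-.0981,.0602])"
```

```text
t 29.12 F [-0.16  0.14  0.11] sd [0.33 0.21 0.42] pos [ 0.5402 -0.0982  0.0608] now [ 0.5402 -0.0981  0.0608]
t 29.18 pos [ 0.5402 -0.0982  0.0608] F [-0.88  0.74 -0.35] w 0.0176 q [ 0.59  0.36 -0.57  1.81  0.22  1.04 -1.67]
shift mm [-0.1  0.2  0.6] rot deg [-0.06 -0.    0.06]
```

Gripped. Now a gentle pull: +x in the tool, in 1 mm steps.

>>> apply_moves([
  {"grip":255,"xyz":[1,0,0],"rotation":[0,0,0]},
  {"grip":255,"xyz":[2,0,0],"rotation":[0,0,0]},
  {"grip":255,"xyz":[3,0,0],"rotation":[0,0,0]},
  {"grip":255,"xyz":[3,0,0],"rotation":[0,0,0]},
])

```text
time: 29.68
ee_pos: [0.5401, -0.1013, 0.0608]
eef_rot: [-0.696, 0.718, -0.0, 0.0]
ft_force: [-0.8, 1.0, 0.1]
width: 0.018
```

>>> apply_moves([
  {"grip":255,"xyz":[0.7,0,0],"rotation":[0,0,0]},
  {"grip":255,"xyz":[1,0,0],"rotation":[0,0,0]},
])

```text
time: 29.92
ee_pos: [0.54, -0.1022, 0.0608]
eef_rot: [-0.696, 0.718, -0.0, 0.0]
ft_force: [-0.0, 2.5, 0.2]
width: 0.0178
```

>>> apply_moves([
  {"grip":255,"xyz":[0.7,0,0],"rotation":[0,0,0]},
  {"grip":255,"xyz":[0.8,0,0],"rotation":[0,0,0]},
])

```text
time: 30.18
ee_pos: [0.54, -0.1022, 0.0608]
eef_rot: [-0.696, 0.718, -0.0, 0.001]
ft_force: [-0.7, 5.0, -0.0]
width: 0.0181
```

```bash
python3 f.py
```

```text
t 30.43 F [-0.41  5.13  0.3 ] sd [0.34 0.62 0.32] pos [ 0.54   -0.1023  0.0608] now [ 0.5401 -0.1023  0.0608]
```

The lid stops after 4.1 mm with 5 N. One slightly firmer step will confirm it, then I'll slide it back to the stop.

>>> apply_moves([
  {"grip":255,"xyz":[0.8,0,0],"rotation":[0,0,0]},
  {"grip":255,"xyz":[1.2,0,0],"rotation":[0,0,0]},
  {"grip":255,"xyz":[1.2,0,0],"rotation":[0,0,0]},
])

```text
time: 30.85
ee_pos: [0.54, -0.1023, 0.0608]
eef_rot: [-0.697, 0.717, 0.0, 0.001]
ft_force: [-0.7, 5.6, 0.7]
width: 0.0177
```

>>> apply_moves([
  {"grip":255,"xyz":[-1.5,0,0],"rotation":[0,0,0]},
  {"grip":255,"xyz":[-3,0,0],"rotation":[0,0,0]},
  {"grip":255,"xyz":[-4.3,0,0],"rotation":[0,0,0]},
  {"grip":255,"xyz":[-4.6,0,0],"rotation":[0,0,0]},
  {"grip":255,"xyz":[-4.6,0,0],"rotation":[0,0,0]},
])

```text
time: 31.48
ee_pos: [0.5401, -0.0981, 0.0608]
eef_rot: [-0.697, 0.717, 0.0, 0.001]
ft_force: [-0.5, -3.0, -0.6]
width: 0.0177
```

```bash
python3 f.py
```

```text
t 31.73 F [ 0.11 -3.06 -0.54] sd [0.69 0.38 0.28] pos [ 0.5402 -0.0981  0.0608] now [ 0.5402 -0.0981  0.0608]
```

The bolt holds at 4.1 mm (5.6 N), and the lid is back at its stop. I'll let go and withdraw upwards.

>>> apply_moves([
  {"grip":100,"xyz":[0,0,0],"rotation":[0,0,0]},
  {"grip":100,"xyz":[0,0,0],"rotation":[0,0,0]},
  {"grip":100,"xyz":[0,0,0],"rotation":[0,0,0]},
  {"grip":100,"xyz":[0,0,-40],"rotation":[0,0,0]},
  {"grip":100,"xyz":[0,0,-90],"rotation":[0,0,0]},
])

```text
time: 32.4
ee_pos: [0.5393, -0.0978, 0.1511]
eef_rot: [-0.697, 0.717, 0.001, 0.0]
ft_force: [0.1, -0.8, 0.0]
width: 0.0514
```

>>> apply_moves([
  {"grip":100,"xyz":[0,0,-40],"rotation":[0,0,0]},
  {"grip":100,"xyz":[0,0,-80],"rotation":[0,0,0]},
  {"grip":100,"xyz":[0,0,-80],"rotation":[0,0,0]},
  {"grip":100,"xyz":[0,0,-80],"rotation":[0,0,0]},
])

```text
time: 32.9
ee_pos: [0.5391, -0.0978, 0.2303]
eef_rot: [-0.697, 0.717, 0.002, 0.0]
ft_force: [0.4, 0.1, -1.1]
width: 0.0531
```

```bash
python3 f.py; python3 -c "
from h import *
c=cam('scene');cv2.imwrite('pics/fin.png',c['img'])"
```

```text
t 33.15 F [-0.26  0.21 -0.33] sd [0.54 0.3  0.56] pos [ 0.5389 -0.0979  0.23  ] now [ 0.539  -0.0979  0.2302]
```

View pics/fin.png

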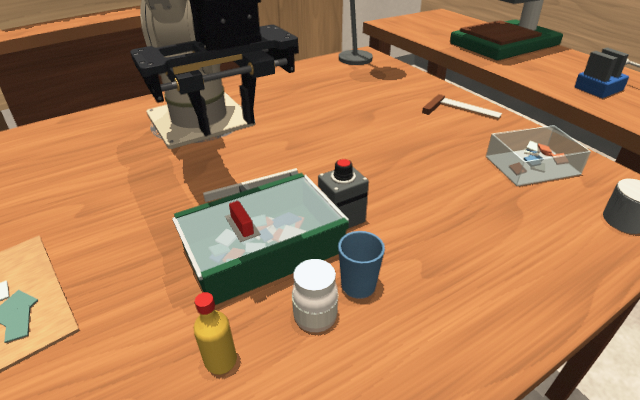

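The lid is shut with its grip at (241,219). The cup, jar, glue and clamp are where they started, and the gripper is clear.

```bash
python3 -c "
from bench import r
print(r.close_job())"
```

```text
the job is handed in; nothing more can be done
None
```

The lid is fully shut and locked, and the job was handed in at about 33 s of the 72 s allowed.

- **Finding the bolt:** it started down. The boot sank about 6 mm at under 1 N, then met 4 N. One full press to the bottom stop (10.6 N) brought it up, and a feel afterwards gave 3 N within 3.5 mm.
- **Shutting and locking:** I slid the lid about 65 mm to its firm stop. It met only about 2 N of friction passing the bolt position. One more full press (13 N) put the bolt down, and a feel afterwards gave 0.6 N at 4 mm.
- **Pull test:** the lid stopped after 4.1 mm and held at 5–5.6 N. I pushed it back to its stop, let go and withdrew upwards.

In the last picture the lid is shut, the gripper is clear and the cup, jar, glue and clamp have not moved.

**Disagreement:** the camera showed the real fingertips about 15 mm behind the reported TCP, not 8 mm ahead as described. My first probes of the boot therefore met only air. After that I set heights from the camera and by feel.

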